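# Find the free hatch of the service duct and push it open

### The job

One of the four identical white hatch panels on top of the grey service duct has been released from below. Press the black thumb pads to find the panel that rocks, then push that panel down and over with the closed fingers until it stands fully open, and leave it so. Leave the pot, tube, stopper and bottle standing nearby where they are.

Things in the scene. Friction and masses are not known exactly. Their poses are not given: they have to be found in the camera images.
- duct: Fixed grey service duct on the worktop, a box 123 (x) x 322 (y) x 90 mm high. Origin: centre of its underside; x to its far side, y along it to the left, z up. In its top lie four identical white hatch panels, a to d from +y to -y, 78 mm apart, flush with the top. Exactly one is free, the others are blocked from below; which one varies and cannot be seen.
- flap_a_pad (a point): Centre of the black thumb pad (26 x 44 mm, blue ribs) on panel a; moves with it. The panel, 100 (duct x) x 66 x 5 mm, pivots about a line along duct y 45 mm nearer the robot than this point and 4 mm below it, and reaches 27 mm beyond this point. Pressed here a blocked panel stays hard; the free one tips, the pad going down into the hollow duct and the near edge rising.
- flap_a_pivot (a point): Fixed point on the pivot line of panel a, mid-width, 86 mm above the worktop (4 mm below the duct's top). The panel reaches 28 mm in front of it (that edge rises as it opens) and 72 mm behind. The cell below is 68 mm wide along duct y, ends 73 mm behind the pivot line and, under the free panel, is empty to 70 mm below it.
- flap_a (a joint): Tilt of panel a in rad: 0 flush and shut, grows as its far part goes down, 1.35 fully open (hanging almost upright in its cell). If free it is balanced and turns against light friction (about 1 N at the pad) and stays where it is left; it cannot tip the other way. If blocked it stays within 0.02 of 0.
- flap_b_pad (a point): Centre of the black thumb pad (26 x 44 mm, blue ribs) on panel b; moves with it. The panel, 100 (duct x) x 66 x 5 mm, pivots about a line along duct y 45 mm nearer the robot than this point and 4 mm below it, and reaches 27 mm beyond this point. Pressed here a blocked panel stays hard; the free one tips, the pad going down into the hollow duct and the near edge rising.
- flap_b_pivot (a point): Fixed point on the pivot line of panel b, mid-width, 86 mm above the worktop (4 mm below the duct's top). The panel reaches 28 mm in front of it (that edge rises as it opens) and 72 mm behind. The cell below is 68 mm wide along duct y, ends 73 mm behind the pivot line and, under the free panel, is empty to 70 mm below it.
- flap_b (a joint): Tilt of panel b in rad: 0 flush and shut, grows as its far part goes down, 1.35 fully open (hanging almost upright in its cell). If free it is balanced and turns against light friction (about 1 N at the pad) and stays where it is left; it cannot tip the other way. If blocked it stays within 0.02 of 0.
- flap_c_pad (a point): Centre of the black thumb pad (26 x 44 mm, blue ribs) on panel c; moves with it. The panel, 100 (duct x) x 66 x 5 mm, pivots about a line along duct y 45 mm nearer the robot than this point and 4 mm below it, and reaches 27 mm beyond this point. Pressed here a blocked panel stays hard; the free one tips, the pad going down into the hollow duct and the near edge rising.
- flap_c_pivot (a point): Fixed point on the pivot line of panel c, mid-width, 86 mm above the worktop (4 mm below the duct's top). The panel reaches 28 mm in front of it (that edge rises as it opens) and 72 mm behind. The cell below is 68 mm wide along duct y, ends 73 mm behind the pivot line and, under the free panel, is empty to 70 mm below it.
- flap_c (a joint): Tilt of panel c in rad: 0 flush and shut, grows as its far part goes down, 1.35 fully open (hanging almost upright in its cell). If free it is balanced and turns against light friction (about 1 N at the pad) and stays where it is left; it cannot tip the other way. If blocked it stays within 0.02 of 0.
- flap_d_pad (a point): Centre of the black thumb pad (26 x 44 mm, blue ribs) on panel d; moves with it. The panel, 100 (duct x) x 66 x 5 mm, pivots about a line along duct y 45 mm nearer the robot than this point and 4 mm below it, and reaches 27 mm beyond this point. Pressed here a blocked panel stays hard; the free one tips, the pad going down into the hollow duct and the near edge rising.
- flap_d_pivot (a point): Fixed point on the pivot line of panel d, mid-width, 86 mm above the worktop (4 mm below the duct's top). The panel reaches 28 mm in front of it (that edge rises as it opens) and 72 mm behind. The cell below is 68 mm wide along duct y, ends 73 mm behind the pivot line and, under the free panel, is empty to 70 mm below it.
- flap_d (a joint): Tilt of panel d in rad: 0 flush and shut, grows as its far part goes down, 1.35 fully open (hanging almost upright in its cell). If free it is balanced and turns against light friction (about 1 N at the pad) and stays where it is left; it cannot tip the other way. If blocked it stays within 0.02 of 0.
- pot: Loose white sample pot with red cap, 29 mm across, 46 mm tall, upright; origin at the centre of its underside. Bystander.
- tube: Loose screw-cap tube with orange cap, 34 mm across, 114 mm tall, upright; origin at the centre of its underside. Bystander.
- plug: Loose black rubber-like stopper, 29 mm across, 30 mm tall; origin at the centre of its underside. Bystander.
- bottle: Loose white bottle with red cap, 47 mm across, 88 mm tall; origin at the centre of its underside. Bystander.

How it is judged:
By the outcome, as a careful person would: the job done as asked, in the order asked, and still so for the second after the job is handed in, with the robot touching nothing.
It also fails if it takes over 45 s, if anything falls off the work surface, if the arm or the gripper's body presses on something with over 40 N, if the wrist force passes 120 N, or if a joint passes its speed limit or range.

### The arm

A 6-joint arm with a two-finger parallel gripper is mounted at the origin on a cart in front of the work surface, level with it; the furniture and walls round the work are solid. World frame = base frame: x ahead of the robot, y to its left, z up, the work surface at z = 0. Lengths are in m, angles in rad, forces in N, time in s.
With the tool pointing down it reaches from about 0.35 to 0.8 m from the base axis. Payload 7.3 kg.
Tool frame: the origin (TCP) lies at the very end of the fingers, on their centre line; the grasp point (between the pads) lies 19 mm behind it (grip_point_offset is the distance from the TCP to the grasp point, in m); z points along the fingers, y is the line along which they close (so a half turn about z gives the same grasp; the last joint's range is limited). The gripper opens to 85 mm and grips with 20 to 120 N. Pads are 22 mm wide; open, the fingers measure 114 mm over their backs; the gripper's body (76 mm by 85 mm) begins 54 mm behind the grasp point. The pads swing forward as they close: fully open they stand 13 mm farther back than shut.
Start: joints at [-1.306, 0.342, 1.524, -0, 1.275, -0.146], TCP at [0.21, -0.481, 0.231] pointing down, gripper open.
Joint ranges: [-2.53, 2.53], [-0.77, 2.02], [0.04, 2.7], [-1, 4.14], [0.28, 2.66], [-3.11, 3.11]. Speed limits (rad/s): [2.57, 2.57, 3.14, 3.14, 3.14, 3.14].

### API

Orientations are given as a rotation vector (axis times angle).
In Python, from plant import * gives the robot as it stands.
- The arm moves only by the tool arm_command, never from a script. Its argument "increments" is a list that holds one entry, the list of rows, each a list of 7 numbers: the shift along the tool's x, y, z in units of 0.15 m (1.0 is 0.15 m), then the turn, a rotation vector about the tool's x, y, z in units of 180 degrees (1.0 is 180 degrees), then the closure, from 0 (fully open) to 1 (shut). A call has 1 to 10 rows; each row is the pose to reach, as a shift and turn from the pose commanded when the call began, along the tool's axes at that moment, turning the shorter way round; what a row does not reach only later rows make up. A row lasts 1/12 s, in which the tool goes at most 41.7 mm and 7.16 degrees, less where a joint would pass 70% of its speed; a pose out of reach is approached as far as the arm can. A call with a number of a shift or a turn outside -1 to 1 is refused whole. A call with a gripper value outside its range is refused whole. The fingers move at their own pace and stop on an object; "newtons" is the grip in N (left out, the last holds). Time passes only in rows, so rows that repeat a pose let the fingers close. It gives the time, the measured TCP pose, the force, the opening and the grip force at its end, in the units of the state.
- sense(): the state, without advancing time (a new reading comes with each control period).
- capture(name): name is "scene" or "top"; returns a dict with "image" (480x640x3 uint8, red, green, blue), "fx", "fy", "cx", "cy" (pixels), "distortion" ([k1, k2, p1, p2, k3] as OpenCV has them; the pictures are not rectified), "origin" and "attitude" of the camera in the world. Camera axes: x right, y down, z forward; pixel columns grow to the right and rows downward; lengths in m; the calibration is good to about 2 mm. A picture is of the moment at which its call begins. There is no depth.
- sign_off(): hands the job in; it is judged then, once.
The state is a dict: "time": time; "joints": joint angles; "qd": joint speeds; "joint_torque": joint torques, N m; "tcp_pos": TCP position; "orientation": TCP orientation; "ft_force": force on the tool from outside, world axes, zero at the start; "torque": the same for the moment, N m; "finger_gap": finger opening in m; "finger_force": force on a finger pad.
Only numpy, scipy, OpenCV 4.12 (cv2) and the standard library are available. Lean on these libraries where they do the work, as an engineer would, in place of code of your own. Each camera call takes 0.05 s, during which the arm holds its last target. There are 200 camera calls.

## Working session

There is one attempt and no reset: what is moved stays moved. The work goes in short steps, Python scripts to look and compute and a tool call to move; the robot and the scene stay as the last step left them, time stands still between calls to the robot, and variables do not carry over. Pictures are saved under pics/ and viewed, at most 10 in all, crops included, and the job is handed in when it is done.

Besides the shell and the picture viewer there is one more tool, called in YAML: its name, and indented under it one key for each argument. arm_command: Moves the arm, as the interface text tells. Shifts and turns lie within -1 to 1; 1 stands for 0.15 m of shift or 180 degrees of turn. Its arguments: {"type":"object","properties":{"increments":{"type":"array","items":{"type":"array","items":{"type":"array","items":{"type":"number"}}}},"newtons":{"type":"number"}},"required":["increments"]}

```bash
mkdir -p pics; python3 - <<'E'
from plant import *
import cv2,numpy as np
s=sense();print(s['tcp_pos'],s['orientation'],s['time'])
for n in("scene","top"):
    c=capture(n);cv2.imwrite(f"pics/{n}0.png",c["image"][:,:,::-1]);print({k:v for k,v in c.items() if k!="image"})
E
```

```text
[ 0.20955444 -0.48091583  0.23063048] [-3.07403022e+00 -6.40391052e-01  1.79146590e-04] 0.0
{'fx': 438.1436307179534, 'fy': 438.1436307179534, 'cx': 319.7913417874717, 'cy': 238.06388455591375, 'distortion': array([0.02494872, 0.        , 0.        , 0.        , 0.        ]), 'origin': array([0.11345184, 0.88285789, 0.47719908]), 'attitude': array([-0.85006537,  2.26185432, -1.40158489])}
{'fx': 546.2017491754474, 'fy': 546.2017491754474, 'cx': 321.1132419084938, 'cy': 240.5371464342204, 'distortion': array([-0.02801226,  0.        ,  0.        ,  0.        ,  0.        ]), 'origin': array([0.53436686, 0.28108635, 0.98632615]), 'attitude': array([-2.17572127,  2.16850635, -0.04198159])}
```

View pics/top0.png

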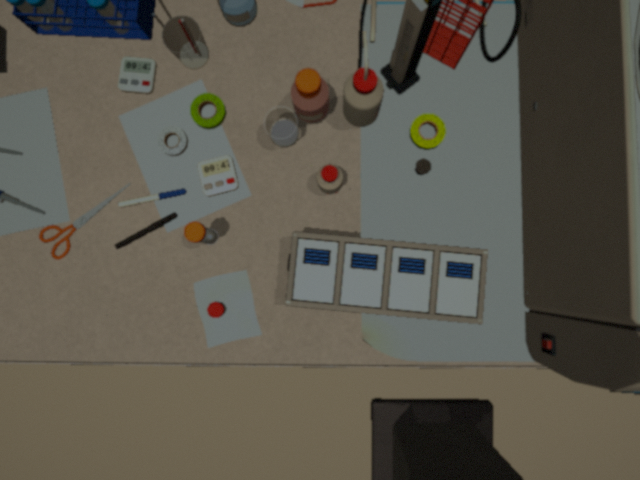

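View pics/scene0.png

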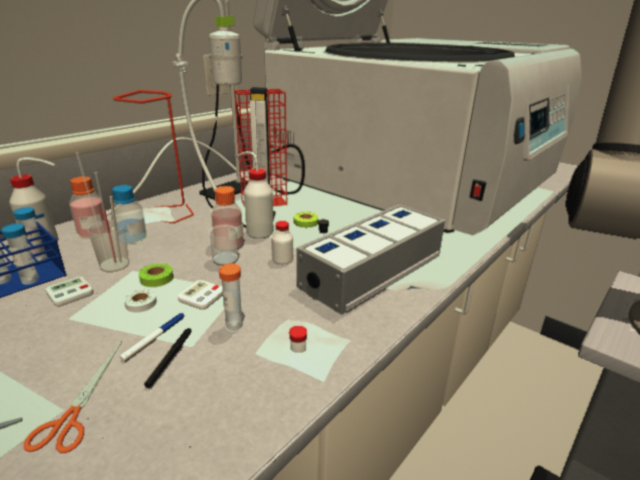

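The top view shows the duct at about (290–487, 233–322), with blue pads at about (317,257), (364,261), (411,266) and (460,270), which are a to d from left to right. The bottle is at (331,177), the stopper at (422,167), the tube at (196,232) and the pot at (216,310). The scene view agrees, and the centrifuge stands beyond panel d.

```bash
cat > h.py <<'E'
from plant import *
import cv2,numpy as np
from scipy.spatial.transform import Rotation as R
def cast(c,uv,z):
    K=np.array([[c['fx'],0,c['cx']],[0,c['fy'],c['cy']],[0,0,1]])
    p=cv2.undistortPoints(np.array(uv,float).reshape(-1,1,2),K,np.array(c['distortion']))[:,0]
    d=np.c_[p,np.ones(len(p))]@R.from_rotvec(c['attitude']).as_matrix().T
    return c['origin']+d*((z-c['origin'][2])/d[:,2])[:,None]
def blue(c,box):
    h=cv2.cvtColor(c['image'],cv2.COLOR_RGB2HSV)
    m=cv2.inRange(h,(100,90,30),(130,255,255)); k=np.zeros_like(m);x0,y0,x1,y1=box;k[y0:y1,x0:x1]=255
    m=cv2.morphologyEx(m&k,cv2.MORPH_CLOSE,np.ones((3,3)))
    cs=[q for q in cv2.findContours(m,0,2)[0] if cv2.contourArea(q)>40]
    return [(np.array(cv2.minAreaRect(q)[0]),cv2.minAreaRect(q)[1]) for q in cs]
E
python3 - <<'E'
from h import *
for n,box in(("top",(285,230,490,325)),("scene",(300,200,445,270))):
    c=capture(n);b=blue(c,box)
    P=cast(c,[q[0] for q in b],.09)
    for q,p in sorted(zip(b,P),key=lambda t:-t[1][1]):print(n,q[0].round(1),np.round(q[1],1),p.round(4))
    if n=="top":
        print(cast(c,[(293,233),(487,250),(482,322),(287,304)],.09).round(3))
        # white panel centroids
        h=cv2.cvtColor(c['image'],cv2.COLOR_RGB2HSV)
        print(cast(c,[(331,173),(422,167),(216,310)],.08).round(3))
E
```

```text
top [316.4 256.3] [23.8 13.6] [0.5698 0.3156 0.09  ]
top [363.7 260.7] [23.8 13.5] [0.5628 0.238  0.09  ]
top [411.5 265. ] [14. 23.] [0.5561 0.16   0.09  ]
top [459.3 269.7] [23.9 13.7] [0.5486 0.0823 0.09  ]
[[0.608 0.354 0.09 ]
 [0.581 0.037 0.09 ]
 [0.464 0.047 0.09 ]
 [0.492 0.363 0.09 ]]
[[0.71  0.292 0.08 ]
 [0.72  0.14  0.08 ]
 [0.48  0.482 0.08 ]]
scene [326.5 247. ] [ 6.2 18.2] [0.571  0.3157 0.09  ]
scene [354.5 234.5] [ 5.8 14.8] [0.5636 0.2371 0.09  ]
scene [379.  223.5] [ 5. 14.] [0.5567 0.1597 0.09  ]
```

```bash
python3 - <<'E'
from h import *
c=capture("scene")
print(cast(c,[(462,228),(268,122),(575,165)],0).round(3))
c=capture("top")
print(cast(c,[(525,310),(528,362),(640,388)],0).round(3),cast(c,[(525,310),(528,362),(640,388)],.3).round(3))
E
```

```text
[[ 0.488 -0.131 -0.   ]
 [ 1.739 -0.639  0.   ]
 [ 0.414 -0.934  0.   ]]
[[ 0.479 -0.054  0.   ]
 [ 0.387 -0.057  0.   ]
 [ 0.342 -0.255  0.   ]] [[ 0.496  0.048  0.3  ]
 [ 0.432  0.046  0.3  ]
 [ 0.4   -0.092  0.3  ]]
```

```bash
cat >> h.py <<'E'
yaw=-np.arctan2(.5698-.5486,.3156-.0823)
G=(R.from_euler('z',yaw)*R.from_rotvec([np.pi,0,0]))
def plan(pts,pos=None,ori=None):
    s=sense();p0=s['tcp_pos'] if pos is None else pos
    r=R.from_rotvec(s['orientation'] if ori is None else ori)
    print('turn',((r.inv()*G).as_rotvec()/np.pi).round(3))
    for p in pts:print(p,(r.inv().apply(np.array(p)-p0)/.15).round(3))
E
python3 -c "
from h import *
print(yaw)
plan([(.33,-.17,.231),(.36,0.05,.231),(.40,.15,.2),(.5698,.3156,.15)])"
```

```text
-0.09062123985776917
turn [-0.    0.    0.16]
(0.33, -0.17, 0.231) [ 1.564e+00 -1.582e+00  1.000e-03]
(0.36, 0.05, 0.231) [ 2.333e+00 -2.847e+00  2.000e-03]
(0.4, 0.15, 0.2) [ 2.844 -3.351  0.209]
(0.5698, 0.3156, 0.15) [ 4.322 -3.911  0.542]
```

arm_command:
  increments:
    - [[0.12,-0.12,0,0,0,0.03,1],[0.24,-0.24,0,0,0,0.06,1],[0.36,-0.36,0,0,0,0.09,1],[0.48,-0.49,0,0,0,0.12,1],[0.6,-0.61,0,0,0,0.16,1],[0.72,-0.73,0,0,0,0.16,1],[0.84,-0.85,0,0,0,0.16,1],[0.96,-0.97,0,0,0,0.16,1]]

```text
time: 0.97
tcp_pos: [0.2838, -0.2892, 0.2314]
orientation: [3.138, -0.145, 0.0]
ft_force: [1.0, 0.3, 0.4]
finger_gap: -0.0001
finger_force: 0.0
```

```bash
python3 -c "
from h import *
print(sense()['tcp_pos'],sense()['joints'])
plan([(.33,-.17,.231),(.36,-0.06,.231)])"
```

```text
[ 0.28382801 -0.28923367  0.23137323] [-9.84531848e-01  1.20276307e-01  1.82036375e+00  4.45825259e-05
  1.20062580e+00  6.78365942e-01]
turn [ 0. -0. -0.]
(0.33, -0.17, 0.231) [ 0.233 -0.82   0.002]
(0.36, -0.06, 0.231) [ 0.365 -1.568  0.002]
```

arm_command:
  increments:
    - [[0.06,-0.2,0,0,0,0,1],[0.12,-0.4,0,0,0,0,1],[0.18,-0.6,0,0,0,0,1],[0.23,-0.8,0,0,0,0,1],[0.27,-1.0,0,0,0,0,1]]

```text
time: 1.38
tcp_pos: [0.3381, -0.1434, 0.2315]
orientation: [3.138, -0.145, 0.001]
ft_force: [0.7, -0.1, 0.3]
finger_gap: 0.0003
finger_force: 0.0
```

arm_command:
  increments:
    - [[0.04,-0.2,0,0,0,0,1],[0.08,-0.4,0,0,0,0,1],[0.12,-0.6,0,0,0,0,1],[0.16,-0.8,0,0,0,0,1],[0.2,-1.0,0,0,0,0,1]]

```text
time: 1.8
tcp_pos: [0.3815, 0.0034, 0.2315]
orientation: [3.138, -0.144, 0.001]
ft_force: [0.2, -0.3, -0.1]
finger_gap: -0.0001
finger_force: 0.0
```

```bash
python3 -c "
from h import *
print(sense()['tcp_pos'],sense()['joints'])
plan([(.5486,.0823,.11),(.5561,.16,.11),(.5628,.238,.11),(.5698,.3156,.11)])"
```

```text
[0.38146328 0.003375   0.23147887] [-1.92691496e-01  7.43130612e-02  1.87272842e+00 -1.26114381e-04
  1.19387313e+00  1.47003796e+00]
turn [ 0. -0. -0.]
(0.5486, 0.0823, 0.11) [ 1.061 -0.626  0.81 ]
(0.5561, 0.16, 0.11) [ 1.063 -1.147  0.81 ]
(0.5628, 0.238, 0.11) [ 1.06  -1.669  0.81 ]
(0.5698, 0.3156, 0.11) [ 1.059 -2.188  0.81 ]
```

arm_command:
  increments:
    - [[0.1,-0.2,0,0,0,0,1],[0.25,-0.4,0.1,0,0,0,1],[0.4,-0.6,0.2,0,0,0,1],[0.55,-0.8,0.3,0,0,0,1],[0.75,-1.0,0.4,0,0,0,1],[0.9,-1.0,0.5,0,0,0,1],[1.0,-1.0,0.6,0,0,0,1],[1.0,-1.0,0.6,0,0,0,1]]

```text
time: 2.47
tcp_pos: [0.5452, 0.1375, 0.1377]
orientation: [3.137, -0.143, -0.006]
ft_force: [-0.4, -0.0, -0.4]
finger_gap: -0.0003
finger_force: 0.0
```

```bash
python3 -c "
from h import *
print(sense()['ft_force'])
plan([(.5561,.16,.10),(.5561,.16,.08)])"
```

```text
[-0.4414893  -0.0117215  -0.38280677]
turn [ 0.     0.001 -0.   ]
(0.5561, 0.16, 0.1) [ 0.059 -0.156  0.251]
(0.5561, 0.16, 0.08) [ 0.06  -0.156  0.384]
```

arm_command:
  increments:
    - [[0.06,-0.15,0.15,0,0,0,1],[0.06,-0.15,0.26,0,0,0,1],[0.06,-0.15,0.29,0,0,0,1],[0.06,-0.15,0.31,0,0,0,1],[0.06,-0.15,0.325,0,0,0,1],[0.06,-0.15,0.34,0,0,0,1],[0.06,-0.15,0.34,0,0,0,1]]

```text
time: 3.05
tcp_pos: [0.5556, 0.1587, 0.0911]
orientation: [-3.138, 0.145, -0.002]
ft_force: [0.3, 0.1, 1.2]
finger_gap: -0.0003
finger_force: 0.0
```

arm_command:
  increments:
    - [[0,0,0.02,0,0,0,1],[0,0,0.03,0,0,0,1],[0,0,0.03,0,0,0,1]]

```text
time: 3.3
tcp_pos: [0.5562, 0.1589, 0.0882]
orientation: [-3.138, 0.144, -0.005]
ft_force: [-4.8, -1.2, 13.5]
finger_gap: 0.0002
finger_force: 7.1
```

arm_command:
  increments:
    - [[0,0,0.02,0,0,0,1],[0,0,0.02,0,0,0,1]]

```text
time: 3.47
tcp_pos: [0.5563, 0.1589, 0.0881]
orientation: [-3.138, 0.144, -0.007]
ft_force: [-11.6, -2.2, 34.3]
finger_gap: -0.0
finger_force: 17.4
```

Panel c stays hard: 34 N with no movement. Next is b.

arm_command:
  increments:
    - [[0,0,-0.1,0,0,0,1],[0,0,-0.2,0,0,0,1],[0,-0.17,-0.2,0,0,0,1],[0,-0.35,-0.2,0,0,0,1],[0,-0.52,-0.2,0,0,0,1],[0,-0.52,-0.15,0,0,0,1],[0,-0.52,-0.08,0,0,0,1],[0,-0.52,-0.06,0,0,0,1],[0,-0.52,-0.03,0,0,0,1],[0,-0.52,-0.03,0,0,0,1]]

```text
time: 4.3
tcp_pos: [0.562, 0.2358, 0.0882]
orientation: [3.138, -0.146, -0.002]
ft_force: [-5.1, -0.2, 11.2]
finger_gap: -0.0
finger_force: 5.7
```

Panel b is hard as well, at 11 N and the same height as c. Next is a.

arm_command:
  increments:
    - [[0,0,-0.1,0,0,0,1],[0,0,-0.17,0,0,0,1],[0,-0.17,-0.17,0,0,0,1],[0,-0.35,-0.17,0,0,0,1],[0,-0.52,-0.17,0,0,0,1],[0,-0.52,-0.12,0,0,0,1],[0,-0.52,-0.05,0,0,0,1],[0,-0.52,-0.03,0,0,0,1],[0,-0.52,0.0,0,0,0,1],[0,-0.52,0.0,0,0,0,1]]

```text
time: 5.13
tcp_pos: [0.5694, 0.3128, 0.086]
orientation: [3.137, -0.146, -0.003]
ft_force: [-0.4, -0.2, 0.5]
finger_gap: -0.0
finger_force: 0.0
```

arm_command:
  increments:
    - [[0,0,0.03,0,0,0,1],[0,0,0.05,0,0,0,1],[0,0,0.05,0,0,0,1]]

```text
time: 5.38
tcp_pos: [0.5697, 0.3139, 0.0792]
orientation: [3.138, -0.145, -0.001]
ft_force: [-0.2, -0.3, -0.1]
finger_gap: -0.0001
finger_force: 0.0
```

```bash
python3 -c "
from h import *
plan([(.5698,.3156,.08)])"
```

```text
turn [ 0.     0.    -0.001]
(0.5698, 0.3156, 0.08) [-0.    -0.012 -0.005]
```

Panel a gives way with the tip below the duct top at about 0 N, so it is the free one. I'll push it down, then over towards the robot.

arm_command:
  increments:
    - [[0,-0.01,0.04,0,0,0,1],[0,-0.01,0.08,0,0,0,1],[0,-0.01,0.12,0,0,0,1],[0,-0.01,0.16,0,0,0,1],[0,-0.01,0.18,0,0,0,1],[-0.03,-0.01,0.18,0,0,0,1],[-0.06,-0.01,0.18,0,0,0,1],[-0.09,-0.01,0.18,0,0,0,1],[-0.12,-0.01,0.18,0,0,0,1],[-0.12,-0.01,0.18,0,0,0,1]]

```text
time: 6.22
tcp_pos: [0.551, 0.3178, 0.0531]
orientation: [3.138, -0.143, -0.001]
ft_force: [0.1, 0.3, 0.1]
finger_gap: -0.0003
finger_force: 0.0
```

```bash
python3 - <<'E'
from h import *
p=np.array([.5698,.3156,.09]);u=np.array([np.cos(yaw),np.sin(yaw),0])
s=sense();d=s['tcp_pos']-(p-.045*u-[0,0,.004]);print('xd',d@u,'zd',d[2],'force along x',s['ft_force']@u)
E
```

```text
xd 0.026064752208922445 zd -0.03290787166780572 force along x 0.04602181208363159
```

arm_command:
  increments:
    - [[-0.01,0,0,0,0,0,1],[-0.02,0,0,0,0,0,1],[-0.03,0,0,0,0,0,1],[-0.03,0,0,0,0,0,1]]

```text
time: 6.55
tcp_pos: [0.5474, 0.318, 0.0528]
orientation: [3.138, -0.144, 0.0]
ft_force: [0.8, -0.9, 0.3]
finger_gap: 0.0002
finger_force: 0.3
```

```bash
python3 - <<'E'
from h import *
c=capture("scene");cv2.imwrite("pics/s1.png",cv2.resize(c["image"][180:320,270:470,::-1],None,fx=4,fy=4))
E
```

```text
(no output)
```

View pics/s1.png

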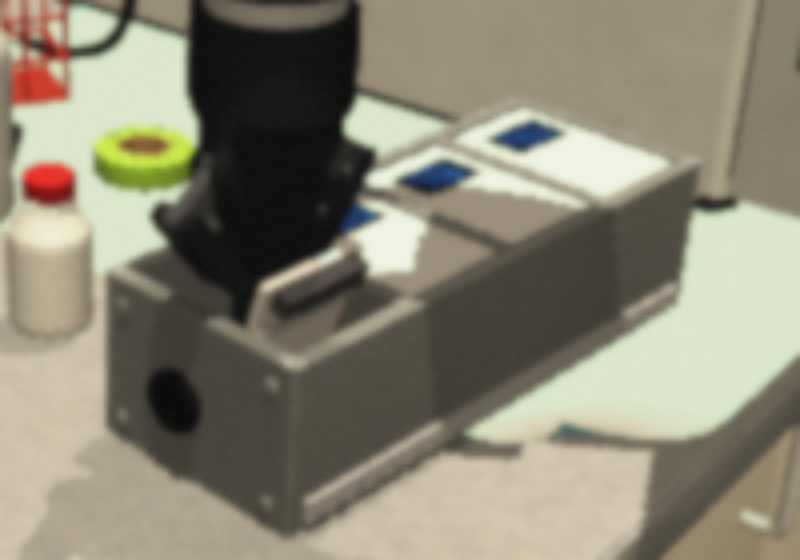

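Panel a is tilted steeply; its near edge sticks up at crop (310,285). The other panels are flush and the gripper's body is clear of them. I'll keep pushing in small steps until it meets the stop.

arm_command:
  increments:
    - [[-0.01,0,0,0,0,0,1],[-0.02,0,0,0,0,0,1],[-0.03,0,0,0,0,0,1],[-0.03,0,0,0,0,0,1]]

```text
time: 6.93
tcp_pos: [0.5451, 0.3181, 0.053]
orientation: [-3.138, 0.144, -0.007]
ft_force: [8.7, -0.2, -5.1]
finger_gap: -0.0002
finger_force: 3.5
```

arm_command:
  increments:
    - [[-0.02,0,0,0,0,0,1],[-0.03,0,0,0,0,0,1],[-0.03,0,0,0,0,0,1]]

```text
time: 7.18
tcp_pos: [0.5446, 0.3183, 0.0536]
orientation: [-3.136, 0.145, -0.02]
ft_force: [20.4, -2.9, -9.2]
finger_gap: 0.0
finger_force: 8.8
```

That is the hard stop: 20 N with no further movement. Now back off and withdraw upward.

arm_command:
  increments:
    - [[0.06,0,0,0,0,0,1],[0.12,0,0,0,0,0,1],[0.18,0,0,0,0,0,1],[0.18,0,-0.2,0,0,0,1],[0.18,0,-0.4,0,0,0,1],[0.18,0,-0.6,0,0,0,1],[0.18,0,-0.8,0,0,0,1],[0.1,0.2,-1,0,0,0,1],[0,0.4,-1,0,0,0,1],[-0.1,0.6,-1,0,0,0,1]]

```text
time: 8.02
tcp_pos: [0.5155, 0.2301, 0.2048]
orientation: [-3.137, 0.142, -0.005]
ft_force: [0.9, -0.8, -0.4]
finger_gap: -0.0002
finger_force: 0.0
```

arm_command:
  increments:
    - [[-0.15,0.2,0,0,0,0,1],[-0.35,0.3,0,0,0,0,1],[-0.55,0.4,0,0,0,0,1],[-0.7,0.4,0,0,0,0,1],[-0.7,0.4,0,0,0,0,1]]

```text
time: 8.43
tcp_pos: [0.4013, 0.1799, 0.203]
orientation: [3.138, -0.144, -0.005]
ft_force: [1.0, 0.6, -0.9]
finger_gap: -0.0001
finger_force: 0.0
```

```bash
python3 - <<'E'
from h import *
a=capture("scene")["image"][180:340,180:470,::-1];b=capture("top")["image"][140:340,170:500,::-1]
a=cv2.resize(a,(540,298));b=cv2.resize(b,(540,300))
cv2.imwrite("pics/s2.png",np.vstack([a,b]));print(sense()['tcp_pos'],sense()['ft_force'])
E
```

```text
[0.40540885 0.18056947 0.20339009] [ 0.36827006 -0.28864676  0.44739385]
```

View pics/s2.png

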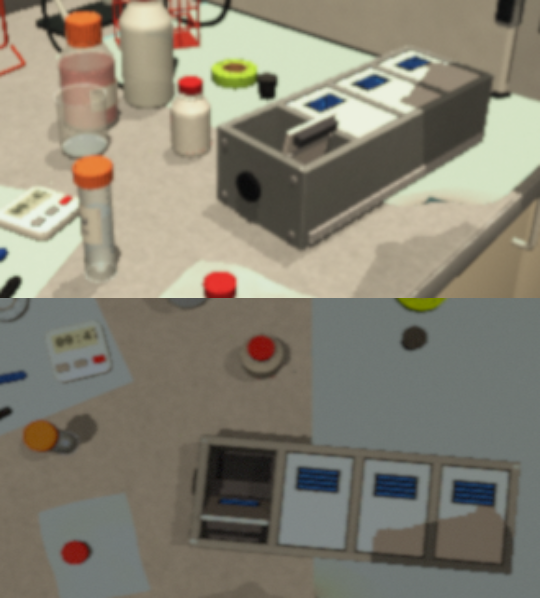

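Both views show panel a standing nearly upright, with its raised edge at about (313,288) in the top image and its pad edge-on at about (317,276). Pot, tube, stopper and bottle have not moved. I'll check the tilt with numbers.

```bash
python3 - <<'E'
from h import *
c=capture("top");b=blue(c,(290,262,345,300));print(b)
p=np.array([.5698,.3156,.09]);u=np.array([np.cos(yaw),np.sin(yaw),0]);P=p-.045*u-[0,0,.004]
w=np.array([0,0,1.])
K=np.array([[c['fx'],0,c['cx']],[0,c['fy'],c['cy']],[0,0,1]]);r=R.from_rotvec(c['attitude']).inv()
pr=lambda X:cv2.projectPoints(X.reshape(1,3),r.as_rotvec(),-r.apply(c['origin']),K,np.array(c['distortion']))[0].ravel().round(1)
for t in(1.1,1.2,1.3,1.35):
    f=lambda s,n:P+u*(s*np.cos(t)+n*np.sin(t))+w*(-s*np.sin(t)+n*np.cos(t))
    print(t,'pad',pr(f(45,4)*0+f(.045,.004)),'edge top',pr(f(-.028,.004)),'edge bottom',pr(f(-.028,-.001)))
g=cv2.cvtColor(c['image'],7);print(g[268:296,312])
E
```

```text
[(array([315.5241394 , 275.71038818]), (23.08664321899414, 3.487910270690918))]
1.1 pad [316.2 269.5] edge top [312.6 289.5] edge bottom [312.4 292.3]
1.2 pad [316.  271.8] edge top [312.8 287.8] edge bottom [312.5 290.7]
1.3 pad [315.8 274.2] edge top [312.9 286.1] edge bottom [312.7 289.1]
1.35 pad [315.7 275.4] edge top [313.  285.2] edge bottom [312.7 288.2]
[ 57  56  50  42  37  44  44  44  36  35  44  51  52  55  55  53  54  70
  98 121 119  90  62  55  54  53  48  34]
```

The pad row of 275.7 matches the 275.4 expected at 1.35 rad, so the panel is fully open.

```bash
python3 -c "
from plant import *
print(sign_off())"
```

```text
the job is handed in; nothing more can be done
None
```

Panel a was the free one: it now stands fully open at about 1.35 rad (checked in the top view), the pot, tube, stopper and bottle look unmoved, the arm is clear, and the job is handed in; b and c pressed hard, and d was not pressed because a had already given way.

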